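Close a small-parts case: lid home, three clips down

TASK

The pale lid lies loose on the grey parts case, a little short of its place: push it gently along until its far edge is fully home under the fixed hood. Then fold each of the three hinged clips down over the lid's rim and press each until it snaps under its tooth, using no more than a firm fingertip's force. Leave the boxes and the filter around the case where they are.

Things in the scene. Friction and masses are not known exactly. Their poses are not given: they have to be found in the camera images.
- case: grey plastic parts case fixed to the counter, 170 (x) by 190 (y) mm, rim 65 mm high. Origin: centre of its underside; x points to its far side (with the hood, away from the robot), y to its left, z up. The fixed hood on the far rim spans x = 71 to 96 mm, top 77 mm high, underside 2 mm above the lid. Case, lid and clips crack if a finger or the arm bears on one with more than 25 N.
- lid_mid (a point): centre of the lid's plate: loose, pale grey, 170 (x) by 188 (y) by 5 mm, 250 to 500 g, lying on the case's rim, top face 70 mm above the counter. Ribs inside the case let it slide only along the case's x (0.8 mm play across). Home, just touching a rubber buffer (5 N/mm), this point is at (0, 0, 67.5) mm in the case's frame; it starts 7 to 12 mm short (x negative). Sliding: 1 to 4 N.
- lid_grip (a point): centre of the lid's grip rib, a solid upright bar on the lid: 14 mm along x, 70 mm along y, 24 mm high (top 94 mm above the counter), 30 mm from the lid's centre towards the hood. Axes as the lid's. Push it towards the hood or pinch it across x.
- near_hinge (a point): middle of the hinge axis of the near clip (starts 1.2 to 1.9 rad open), at (-101, 0) mm in the case's frame, 79 mm above the counter (9 mm above the lid's top face); axes as the case's. The axis runs along the case's y.
- left_hinge (a point): middle of the hinge axis of the left clip (starts 1.2 to 1.9 rad open), at (-10, +111) mm in the case's frame, 79 mm above the counter (9 mm above the lid's top face); axes as the case's. The axis runs along the case's x.
- right_hinge (a point): middle of the hinge axis of the right clip (starts 1.2 to 1.9 rad open), at (-10, -111) mm in the case's frame, 79 mm above the counter (9 mm above the lid's top face); axes as the case's. The axis runs along the case's x.
- clip_near (a joint): near clip: black plate 26 mm wide, 5 mm thick, 50 mm from hinge axis to its round end bead (8 mm thick). Closed it lies level from the hinge towards the middle of the case, its top 81.5 mm above the counter. The hinge is slightly stiff: the clip stays where it is left. While the lid is not home this clip lands on its tooth and cannot close. Value: 0 = level on the lid and locked, 1.57 = upright, more = leaning outwards.
- clip_left (a joint): left clip, same shape. Each clip has a spring tooth on the lid beyond its end (24 mm wide, head 47 to 55 mm from the hinge axis, top 19 mm above the lid). Pressed from above 30 mm from the hinge axis, a clip takes 5 to 8 N to snap past it, then lies on a rubber pad (5 N/mm, 28 mm from the axis). Value: 0 = level on the lid and locked, 1.57 = upright, more = leaning outwards.
- clip_right (a joint): right clip, same shape. Resting on its tooth, not yet snapped in, a clip reads about 0.25. Value: 0 = level on the lid and locked, 1.57 = upright, more = leaning outwards.
- carton: bystander: small red carton with a white label, 75 x 50 x 45 mm, origin at the centre of its underside
- filter: bystander: white filter can with a grey band, 72 mm across, 66 mm high, origin at the centre of its underside
- longbox: bystander: long white box with a blue band, 150 x 45 x 35 mm, origin at the centre of its underside
- lid: the lid as a whole; origin at the centre of the plate's underside, axes as the case's when it lies straight

How it is judged:
By the outcome, as a careful person would: the job done as asked, in the order asked, and still so for the second after the job is handed in, with the robot touching nothing.
It also fails if it takes over 69 s, if anything falls off the work surface, if the arm or the gripper's body presses on something with over 40 N, if the wrist force passes 120 N, or if a joint passes its speed limit or range.

ROBOT

A 6-joint arm with a two-finger parallel gripper is mounted at the origin on the work surface. World frame = base frame: x ahead of the robot, y to its left, z up, the work surface at z = 0. Lengths are in mm, angles in degrees, forces in N, time in s.
With the tool pointing down it reaches from about 425 to 925 mm from the base axis. Payload 12.5 kg.
Tool frame: the origin (TCP) lies at the very end of the fingers, on their centre line; the grasp point (between the pads) lies manip.tcp_to_grasp behind it (manip.tcp_to_grasp is the distance from the TCP to the grasp point, in mm); y points along the fingers, x is the direction in which the jaws open and shut, and the axes are right-handed (so a half turn about y gives the same grasp; the last joint's range is limited). The gripper opens to 85 mm and grips with 20 to 120 N. Pads are 22 mm wide; open, the fingers measure 114 mm over their backs; the gripper's body (76 mm by 85 mm) begins 54 mm behind the grasp point. The pads swing forward as they close: fully open they stand 13 mm farther back than shut.
Start: joints at [68.721, 28.126, 89.318, -0, 62.55, -6.05], TCP at [164.157, 603.073, 231.327] pointing down, gripper open.
Joint ranges: [-177.58, 177.58], [-47.91, 125.51], [2.72, 160], [-65.01, 245.01], [3.68, 167.84], [-153.87, 153.87]. Speed limits (degrees/s): [127.2, 127.2, 159.86, 180, 180, 180].

INTERFACE

Orientations are given as a 3x3 rotation matrix whose columns are the frame's x, y, z axes.
In Python, from bench import manip, imaging gives the robot as it stands. The module is installed in compiled form; this text tells all that it offers.
- The arm moves only by the tool arm_command, never from a script. Its argument "motion" is a list of rows, each a list of 2 entries, a list of its own where there are three numbers: the shift along the tool's x, y, z in units of 30 mm (1.0 is 30 mm), then the turn, a rotation vector about the tool's x, y, z in units of 6 degrees (1.0 is 6 degrees). In form: [[[x, y, z], [rx, ry, rz]], ...]. A call has 1 to 20 rows; each row is the pose to reach, as a shift and turn from the pose commanded when the call began, along the tool's axes at that moment; what a row does not reach only later rows make up. A row lasts 1/12 s, in which the tool goes at most 41.7 mm and 7.16 degrees, less where a joint would pass 70% of its speed; a pose out of reach is approached as far as the arm can. A call with a gripper value outside its range is refused whole. "claw" is the closure, from 0 (fully open) to 1 (shut), set as the call begins (left out, the last holds). The fingers move at their own pace and stop on an object; the grip force is fixed at half the most. Time passes only in rows, so rows that repeat a pose let the fingers close. It gives the time, the measured TCP pose, the force and the opening at its end, in the units of the state.
- manip.get_obs(): the state, without advancing time (a new reading comes with each control period).
- imaging.get_image(name): name is "scene" or "top"; returns the picture (400x640x3 uint8, red, green, blue); there is no depth.
- imaging.camera_params(name): a dict with "camera_matrix" (3x3 intrinsics, pixels), "distortion" ([k1, k2, p1, p2, k3] as OpenCV has them; the pictures are not rectified), "extrinsics" (4x4, takes a point from camera to world coordinates). Camera axes: x right, y up, looking along -z (the intrinsics and any distortion apply to the point x, -y, -z); pixel columns grow to the right and rows downward; lengths in mm; the calibration is good to about 2 mm. A picture is of the moment at which its call begins. camera_params takes no time and is no camera call.
- manip.sign_off(): hands the job in, once; it reports no verdict.
The state is a dict: "clock": time; "joint_pos": joint angles; "qvel": joint speeds; "joint_efforts": joint torques, N m; "eef_pos": TCP position; "eef_rot": TCP orientation; "ft_force": force on the tool from outside, world axes, zero at the start; "torque": the same for the moment, N m; "opening": opening from 0.0 (shut) to 1.0 (fully open).
Only numpy, scipy, OpenCV 4.12 (cv2) and the standard library are available. Lean on these libraries where they do the work, as an engineer would, in place of code of your own. Each camera call takes 0.05 s, during which the arm holds its last target. There are 200 camera calls.

## Working session

There is one attempt and no reset: what is moved stays moved. The work goes in short steps, Python scripts to look and compute and a tool call to move; the robot and the scene stay as the last step left them, time stands still between calls to the robot, and variables do not carry over. Pictures are saved under pics/ and viewed, about 8 in all and at most 12, crops included, and the job is handed in when it is done.

Besides the shell and the picture viewer there is one more tool, called by a JSON object that holds its "op" and its "data", one argument or row to a line. arm_command: Moves the arm, as the interface text tells. Its arguments: {"type":"object","properties":{"motion":{"type":"array","items":{"type":"array"}},"claw":{"type":"number"}},"required":["motion"]}

```bash
mkdir -p pics
cat > h.py <<'E'
import numpy as np, cv2
from bench import manip, imaging
def snap(cam,name):
    im=imaging.get_image(cam); cv2.imwrite(f'pics/{name}.png',im[:,:,::-1]); return im
def ray(cam,px):
    p=imaging.camera_params(cam); E=np.array(p['extrinsics'])
    u=cv2.undistortPoints(np.array(px,float).reshape(-1,1,2),np.array(p['camera_matrix']),np.array(p['distortion'])).reshape(-1,2)
    d=np.c_[u[:,0],-u[:,1],-np.ones(len(u))]@E[:3,:3].T
    return E[:3,3],d
def onz(cam,px,z):
    o,d=ray(cam,px); return o+d*((z-o[2])/d[:,2])[:,None]
def proj(cam,P):
    p=imaging.camera_params(cam); E=np.array(p['extrinsics']); c=(np.atleast_2d(P)-E[:3,3])@E[:3,:3]
    c=c*[1,-1,-1]
    return cv2.projectPoints(c,np.zeros(3),np.zeros(3),np.array(p['camera_matrix']),np.array(p['distortion']))[0].reshape(-1,2)
E
python3 - <<'E'
from h import *
snap('top','t0');snap('scene','s0')
o=manip.get_obs()
for k in('clock','eef_pos','eef_rot','ft_force','opening'):print(k,np.round(o[k],3))
print(manip.tcp_to_grasp)
for c in('top','scene'):print(np.round(imaging.camera_params(c)['extrinsics'],2).tolist())
E
```

```text
clock 0.1
eef_pos [164.081 602.874 230.778]
eef_rot [[ 0.263 -0.    -0.965]
 [ 0.965 -0.001  0.263]
 [-0.001 -1.     0.   ]]
ft_force [-0.082 -0.021  0.575]
opening 1.0
18.700000000000003
[[-0.02, 1.0, -0.07, 522.55], [-1.0, -0.02, -0.01, 38.49], [-0.01, 0.07, 1.0, 1165.03], [0.0, 0.0, 0.0, 1.0]]
[[0.71, -0.59, 0.39, 878.82], [0.71, 0.59, -0.39, -253.01], [-0.0, 0.55, 0.84, 722.81], [0.0, 0.0, 0.0, 1.0]]
```

View pics/t0.png

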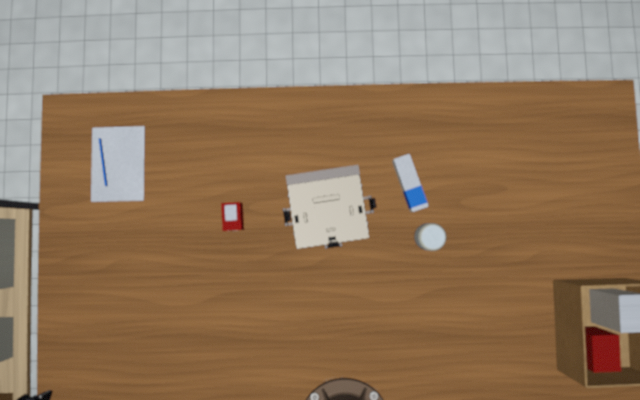

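View pics/s0.png

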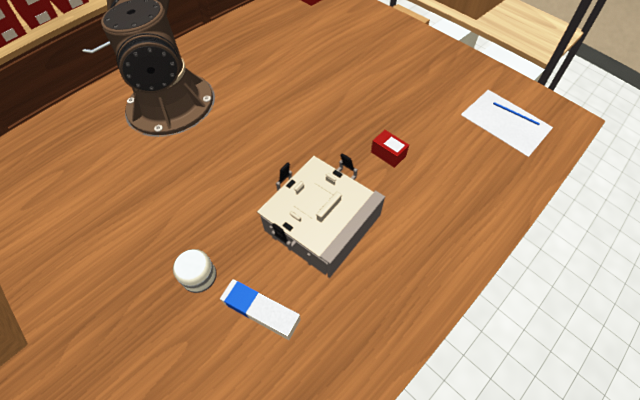

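Run:
```python
import cv2,numpy as np
a=cv2.imread('pics/t0.png')[150:260,270:390];b=cv2.imread('pics/s0.png')[140:285,250:395]
a=cv2.resize(a,(400,367),interpolation=2);b=cv2.resize(b,(400,400),interpolation=2)
c=np.zeros((400,800,3),np.uint8);c[:367,:400]=a;c[:,400:]=b
cv2.imwrite('pics/c0.png',c)
t=cv2.imread('pics/t0.png')
for p in [(310,215),(340,225),(330,172),(300,178),(325,183),(280,200)]:print(p,t[p[1],p[0]])
```

```text
(310, 215) [187 199 205]
(340, 225) [185 196 202]
(330, 172) [147 149 154]
(300, 178) [150 152 157]
(325, 183) [184 196 201]
(280, 200) [ 68 107 146]
```

View pics/c0.png

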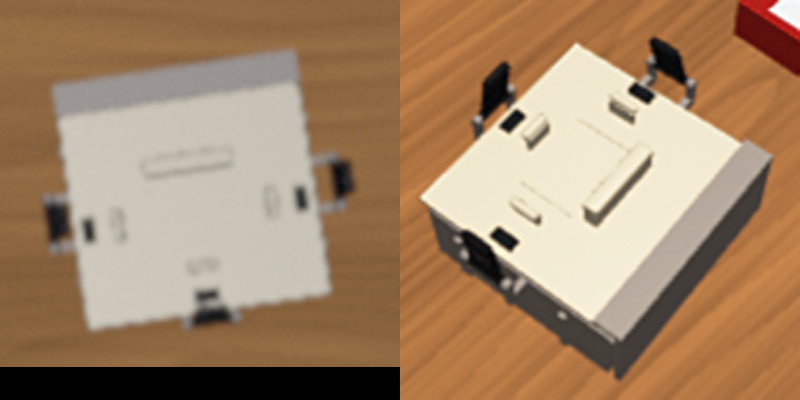

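```bash
cat > meas.py <<'E'
from h import *
def edges(im,P,n,z,yaw=None):pass
im=cv2.imread('pics/t0.png').astype(float)
sat=im.max(2)-im.min(2); br=im.mean(2)
def level(img,pts0,pts1,lv,):
    # sub-pixel crossing along segments
    out=[]
    for a,b in zip(pts0,pts1):
        t=np.linspace(0,1,81); q=a+(b-a)*t[:,None]
        v=cv2.remap(img.astype(np.float32),q[:,0].astype(np.float32)[None],q[:,1].astype(np.float32)[None],cv2.INTER_LINEAR)[0]
        s=np.where((v[:-1]-lv)*(v[1:]-lv)<=0)[0]
        if len(s): 
            i=s[0]; out.append(q[i]+(q[i+1]-q[i])*(lv-v[i])/(v[i+1]-v[i]+1e-9))
    return np.array(out)
L=lambda a,b,n=40:np.array(a)+(np.array(b)-np.array(a))*np.linspace(0.1,.9,n)[:,None]
nm={}
# corners px in crop scale 3.333, offset (270,150)
C=lambda x,y:np.array([270+x/3.333,150+y/3.333])
def seg(name,a,b,nrm,lv,img,z,h=5):
    m=L(a,b); nrm=np.array(nrm,float); p=level(img,m-h*nrm,m+h*nrm,lv)
    W=onz('top',p,z)[:,:2]
    vx,vy,x0,y0=cv2.fitLine(W.astype(np.float32),cv2.DIST_HUBER,0,.01,.01).ravel()
    r=(W-[x0,y0])@[-vy,vx]
    print(name,len(p),'dir',round(np.degrees(np.arctan2(vy,vx))%180,2),'pt',x0,y0,'rms',round(r.std(),2)); nm[name]=((vx,vy),(x0,y0))
seg('near1',C(90,329),C(180,318),(0,1),60,sat,70)
seg('near2',C(245,309),C(328,294),(0,1),60,sat,70)
seg('left1',C(64,115),C(74,185),(-1,0),60,sat,70)
seg('left2',C(82,250),C(88,325),(-1,0),60,sat,70)
seg('right1',C(303,90),C(312,145),(1,0),60,sat,70)
seg('right2',C(320,215),C(327,290),(1,0),60,sat,70)
seg('hoodnear',C(60,117),C(300,82),(0,1),172,br,77,4)
seg('hoodfar',C(54,86),C(296,50),(0,-1),60,sat,77)
# rib in scene, top edge
E
python3 meas.py
```

```text
near1 40 dir 97.4 pt 476.28568 76.84326 rms 0.3
near2 40 dir 97.13 pt 491.17612 -38.984917 rms 0.33
left1 40 dir 7.2 pt 616.5329 137.27927 rms 0.84
left2 40 dir 7.74 pt 507.5112 123.74523 rms 0.45
right1 40 dir 7.52 pt 636.8191 -57.40275 rms 0.57
right2 40 dir 6.36 pt 532.4332 -71.23255 rms 0.58
hoodnear 40 dir 97.03 pt 649.26886 52.068806 rms 0.34
hoodfar 40 dir 97.25 pt 677.63654 55.451363 rms 0.28
```

```bash
sed -i 's/,60,sat/,48,sat/' meas.py
cat >> h.py <<'E'
yaw=np.radians(7.25); c0=np.array([580.8,34.1,0])
R=np.array([[np.cos(yaw),-np.sin(yaw),0],[np.sin(yaw),np.cos(yaw),0],[0,0,1]])
def W(p): return c0+np.atleast_2d(p)@R.T
def tocase(p): return (np.atleast_2d(p)-c0)@R
E
python3 meas.py
python3 - <<'E'
from h import *
a=W([[71,95,77],[71,-95,77],[96,-95,77],[96,95,77]])
l=W([[-96.5,94,70],[-96.5,-94,70]])
g=W([[25.5,35,94],[25.5,-35,94],[11.5,-35,94],[11.5,35,94]])
hp=W([[-101,0,79],[-10,111,79],[-10,-111,79]])
out=[]
for cam,f,(x0,y0,w) in(('top','t0',(270,150,120)),('scene','s0',(250,140,145))):
    im=cv2.imread(f'pics/{f}.png')[y0:y0+w,x0:x0+w]; s=400/w; im=cv2.resize(im,(400,400),interpolation=2)
    T=lambda P:np.int32(np.round((proj(cam,P)-[x0,y0]+.5)*s))
    cv2.polylines(im,[T(a)],True,(0,0,255));cv2.polylines(im,[T(l)],False,(255,0,0));cv2.polylines(im,[T(g)],True,(0,160,0))
    for p in T(hp):cv2.circle(im,tuple(map(int,p)),3,(255,0,255),-1)
    out.append(im)
cv2.imwrite('pics/o0.png',np.hstack(out))
E
```

```text
near1 40 dir 97.25 pt 477.55316 77.38857 rms 0.28
near2 40 dir 97.41 pt 492.80994 -40.60668 rms 0.31
left1 40 dir 7.13 pt 616.5049 136.0406 rms 0.74
left2 40 dir 7.63 pt 504.15112 122.03952 rms 0.46
right1 40 dir 7.4 pt 633.82684 -56.764774 rms 0.56
right2 40 dir 7.2 pt 529.48016 -70.124344 rms 0.6
hoodnear 40 dir 97.03 pt 649.26886 52.068806 rms 0.34
hoodfar 40 dir 97.3 pt 678.51514 39.221176 rms 0.23
```

View pics/o0.png

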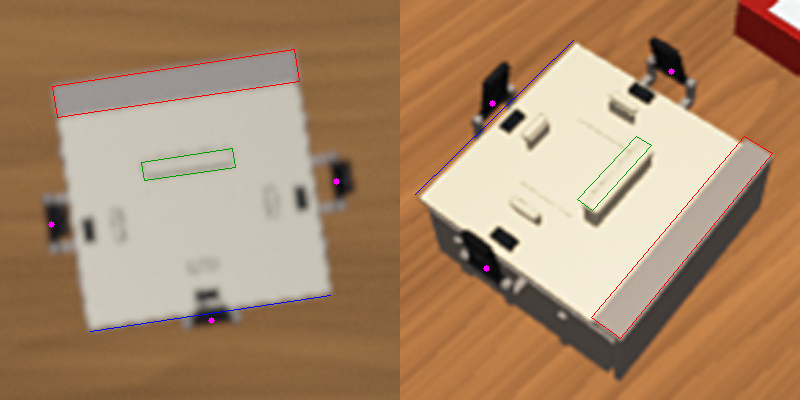

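```bash
cat >> h.py <<'E'
from scipy.spatial.transform import Rotation as Ro
RT=R@np.array([[0,0,-1],[1,0,0],[0,-1,0]],float)
def st():
    o=manip.get_obs(); print('t',round(o['clock'],2),'case',np.round(tocase(o['eef_pos'])[0],2),'F',np.round(R.T@np.array(o['ft_force']),2),'open',round(o['opening'],2),'rotv',np.round(np.degrees(Ro.from_matrix(RT.T@np.array(o['eef_rot'])).as_rotvec()),2)); return o
def to(p):
    o=st(); M=np.array(o['eef_rot']); print('shift',np.round(M.T@(W(p)[0]-o['eef_pos'])/30,3),'rot',np.round(np.degrees(Ro.from_matrix(M.T@RT).as_rotvec())/6,3))
E
python3 -c "
from h import *
to([-15,0,160])"
```

```text
t 0.1 case [-341.61  616.82  230.78] F [-0.08 -0.01  0.58] open 1.0 rotv [2.000e-02 2.248e+01 6.000e-02]
shift [-14.833   2.372 -17.921] rot [-3.000e-03 -3.747e+00 -9.000e-03]
```

{"op": "arm_command", "data": {
  "motion": [
    [[-7,0.3,-8.5],[0,-3.747,0]],
    [[-14.833,2.372,-17.921],[0,-3.747,0]],
    [[-14.833,2.372,-17.921],[0,-3.747,0]],
    [[-14.833,2.372,-17.921],[0,-3.747,0]],
    [[-14.833,2.372,-17.921],[0,-3.747,0]],
    [[-14.833,2.372,-17.921],[0,-3.747,0]],
    [[-14.833,2.372,-17.921],[0,-3.747,0]],
    [[-14.833,2.372,-17.921],[0,-3.747,0]],
    [[-14.833,2.372,-17.921],[0,-3.747,0]],
    [[-14.833,2.372,-17.921],[0,-3.747,0]],
    [[-14.833,2.372,-17.921],[0,-3.747,0]],
    [[-14.833,2.372,-17.921],[0,-3.747,0]],
    [[-14.833,2.372,-17.921],[0,-3.747,0]],
    [[-14.833,2.372,-17.921],[0,-3.747,0]],
    [[-14.833,2.372,-17.921],[0,-3.747,0]],
    [[-14.833,2.372,-17.921],[0,-3.747,0]],
    [[-14.833,2.372,-17.921],[0,-3.747,0]],
    [[-14.833,2.372,-17.921],[0,-3.747,0]],
    [[-14.833,2.372,-17.921],[0,-3.747,0]],
    [[-14.833,2.372,-17.921],[0,-3.747,0]]
  ],
  "claw": 1
}}

```text
clock: 1.77
eef_pos: [565.4, 32.6, 159.8]
eef_rot: [[-0.126, -0.001, -0.992], [0.992, 0.0, -0.126], [0.0, -1.0, 0.001]]
ft_force: [-0.4, 0.7, 0.5]
opening: 0.001
```

```bash
python3 -c "
from h import *
to([-15,0,160])"
```

```text
t 1.77 case [-15.41   0.49 159.75] F [-0.27  0.7   0.47] open 0.0 rotv [ 0.06  0.03 -0.03]
shift [-0.016 -0.008 -0.014] rot [-0.011 -0.005  0.004]
```

{"op": "arm_command", "data": {
  "motion": [
    [[0,1,0],[0,0,0]],
    [[0,2,0],[0,0,0]],
    [[0,2.6,0],[0,0,0]],
    [[0,2.7,0],[0,0,0]],
    [[0,2.7,0],[0,0,0]],
    [[0,2.7,0],[0,0,0]]
  ]
}}

```text
clock: 2.27
eef_pos: [566.2, 33.2, 80.2]
eef_rot: [[-0.127, 0.001, -0.992], [0.992, 0.0, -0.127], [-0.0, -1.0, -0.001]]
ft_force: [0.9, 0.3, 0.5]
opening: 0.001
```

```bash
python3 -c "
from h import *
st(); im=snap('scene','s1')
b=im[110:290,220:410,::-1]; cv2.imwrite('pics/s1c.png',cv2.resize(b,(633,600),interpolation=2))"
```

```text
t 2.27 case [-14.58   0.99  80.2 ] F [0.95 0.17 0.49] open 0.0 rotv [-0.06 -0.06  0.  ]
```

View pics/s1c.png

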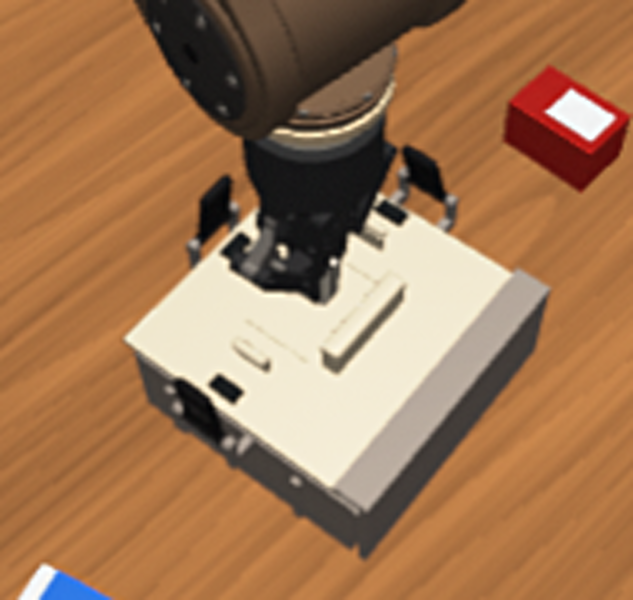

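{"op": "arm_command", "data": {
  "motion": [
    [[0,0,-0.15],[0,0,0]],
    [[0,0,-0.25],[0,0,0]],
    [[0,0,-0.3],[0,0,0]],
    [[0,0,-0.35],[0,0,0]],
    [[0,0,-0.4],[0,0,0]],
    [[0,0,-0.43],[0,0,0]],
    [[0,0,-0.46],[0,0,0]],
    [[0,0,-0.5],[0,0,0]]
  ]
}}

```text
clock: 2.98
eef_pos: [580.9, 34.4, 79.1]
eef_rot: [[-0.126, -0.0, -0.992], [0.992, 0.0, -0.126], [0.0, -1.0, 0.0]]
ft_force: [0.1, -1.1, 0.4]
opening: -0.002
```

```bash
python3 -c "
from h import *
st()"
```

```text
t 2.98 case [ 0.15  0.26 79.09] F [ 0.   -1.11  0.39] open -0.0 rotv [ 0.01 -0.   -0.01]
```

{"op": "arm_command", "data": {
  "motion": [
    [[0,0,-0.03],[0,0,0]],
    [[0,0,-0.06],[0,0,0]],
    [[0,0,-0.09],[0,0,0]],
    [[0,0,-0.12],[0,0,0]],
    [[0,0,-0.15],[0,0,0]],
    [[0,0,-0.167],[0,0,0]],
    [[0,0,-0.167],[0,0,0]]
  ]
}}

```text
clock: 3.57
eef_pos: [585.8, 35.1, 79.1]
eef_rot: [[-0.126, -0.0, -0.992], [0.992, 0.0, -0.126], [0.0, -1.0, 0.0]]
ft_force: [-3.4, -0.4, 1.8]
opening: 0.002
```

{"op": "arm_command", "data": {
  "motion": [
    [[0,0,-0.03],[0,0,0]],
    [[0,0,-0.06],[0,0,0]],
    [[0,0,-0.09],[0,0,0]],
    [[0,0,-0.1],[0,0,0]]
  ]
}}

```text
clock: 3.9
eef_pos: [589.0, 35.4, 79.1]
eef_rot: [[-0.126, 0.0, -0.992], [0.992, 0.0, -0.126], [0.0, -1.0, -0.0]]
ft_force: [-3.0, -0.8, 1.9]
opening: -0.003
```

{"op": "arm_command", "data": {
  "motion": [
    [[0,0,-0.03],[0,0,0]],
    [[0,0,-0.05],[0,0,0]],
    [[0,0,-0.067],[0,0,0]],
    [[0,0,-0.067],[0,0,0]]
  ]
}}

```text
clock: 4.23
eef_pos: [591.0, 35.7, 79.1]
eef_rot: [[-0.126, 0.0, -0.992], [0.992, 0.0, -0.126], [0.0, -1.0, -0.0]]
ft_force: [-1.5, -0.4, 0.5]
opening: -0.002
```

```bash
python3 -c "
from h import *
st()"
```

```text
t 4.23 case [10.32  0.25 79.08] F [-1.52 -0.23  0.55] open -0.0 rotv [-0.01 -0.   -0.01]
```

{"op": "arm_command", "data": {
  "motion": [
    [[0,0,-0.02],[0,0,0]],
    [[0,0,-0.033],[0,0,0]],
    [[0,0,-0.033],[0,0,0]]
  ]
}}

```text
clock: 4.48
eef_pos: [591.9, 35.8, 79.1]
eef_rot: [[-0.126, 0.0, -0.992], [0.992, 0.0, -0.126], [0.0, -1.0, -0.0]]
ft_force: [-2.2, 0.3, 0.4]
opening: 0.001
```

{"op": "arm_command", "data": {
  "motion": [
    [[0,0,-0.02],[0,0,0]],
    [[0,0,-0.033],[0,0,0]],
    [[0,0,-0.033],[0,0,0]]
  ]
}}

```text
clock: 4.73
eef_pos: [593.0, 35.9, 79.1]
eef_rot: [[-0.126, 0.0, -0.992], [0.992, 0.0, -0.126], [0.0, -1.0, -0.0]]
ft_force: [-1.9, -0.5, -1.0]
opening: 0.0
```

{"op": "arm_command", "data": {
  "motion": [
    [[0,0,-0.01],[0,0,0]],
    [[0,0,-0.02],[0,0,0]],
    [[0,0,-0.02],[0,0,0]]
  ]
}}

```text
clock: 4.98
eef_pos: [593.3, 36.0, 79.1]
eef_rot: [[-0.126, -0.0, -0.992], [0.992, 0.0, -0.126], [0.0, -1.0, 0.0]]
ft_force: [-1.9, 0.1, 0.7]
opening: 0.001
```

{"op": "arm_command", "data": {
  "motion": [
    [[0,0,-0.01],[0,0,0]],
    [[0,0,-0.02],[0,0,0]],
    [[0,0,-0.02],[0,0,0]]
  ]
}}

```text
clock: 5.23
eef_pos: [593.7, 36.1, 79.1]
eef_rot: [[-0.126, -0.001, -0.992], [0.992, 0.0, -0.126], [0.0, -1.0, 0.001]]
ft_force: [-4.9, -1.2, 2.2]
opening: -0.003
```

{"op": "arm_command", "data": {
  "motion": [
    [[0,0,-0.01],[0,0,0]],
    [[0,0,-0.017],[0,0,0]],
    [[0,0,-0.017],[0,0,0]]
  ]
}}

```text
clock: 5.48
eef_pos: [593.9, 36.1, 79.1]
eef_rot: [[-0.126, -0.002, -0.992], [0.992, 0.0, -0.126], [0.0, -1.0, 0.001]]
ft_force: [-6.3, -0.5, 3.6]
opening: -0.0
```

```bash
python3 -c "
from h import *
st()"
```

```text
t 5.48 case [13.21  0.34 79.08] F [-6.28  0.33  3.58] open -0.0 rotv [ 0.09 -0.01 -0.01]
```

{"op": "arm_command", "data": {
  "motion": [
    [[0,0,0.3],[0,0,0]],
    [[0,0,0.5],[0,0,0]],
    [[0,-1,0.6],[0,0,0]],
    [[0,-2,0.6],[0,0,0]],
    [[0,-3,0.6],[0,0,0]],
    [[0,-3,1.6],[0,0,0]],
    [[0,-3,2.6],[0,0,0]],
    [[0,-3,3.6],[0,0,0]],
    [[0,-3,4.6],[0,0,0]],
    [[0,-3,5.2],[0,0,0]],
    [[0,-3,5.2],[0,0,0]],
    [[0,-3,5.2],[0,0,0]]
  ]
}}

```text
clock: 6.48
eef_pos: [439.7, 16.3, 169.7]
eef_rot: [[-0.126, 0.002, -0.992], [0.992, -0.0, -0.126], [-0.0, -1.0, -0.002]]
ft_force: [1.2, 0.5, 1.0]
opening: -0.004
```

```bash
python3 -c "
from h import *
to([-142,0,112]); im=snap('scene','s2')
b=im[110:290,220:410,::-1]; t=snap('top','t2')[140:270,260:400,::-1]
cv2.imwrite('pics/s2c.png',np.hstack([cv2.resize(b,(400,380),interpolation=2),cv2.resize(t,(400,380),interpolation=2)]))"
```

```text
t 6.48 case [-1.4224e+02  1.6000e-01  1.6967e+02] F [1.26 0.33 0.97] open -0.0 rotv [-0.11  0.03  0.02]
shift [-0.005  1.922 -0.005] rot [ 0.018 -0.004 -0.003]
```

View pics/s2c.png

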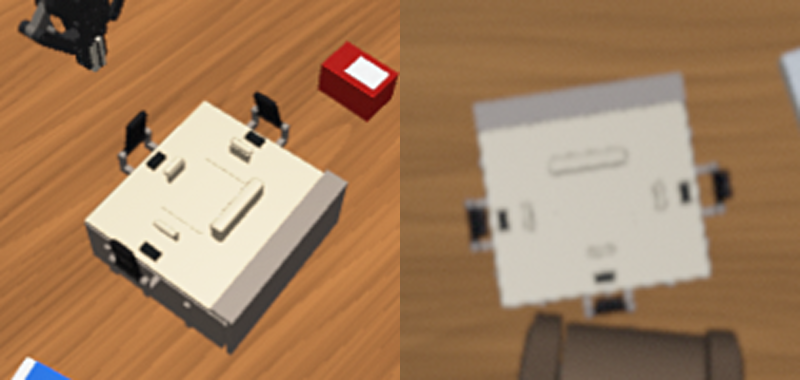

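{"op": "arm_command", "data": {
  "motion": [
    [[0,1,0],[0,0,0]],
    [[0,1.95,0],[0,0,0]],
    [[0,1.95,0],[0,0,0]],
    [[0,1.95,-0.1],[0,0,0]],
    [[0,1.95,-0.2],[0,0,0]],
    [[0,1.95,-0.3],[0,0,0]],
    [[0,1.95,-0.4],[0,0,0]],
    [[0,1.95,-0.5],[0,0,0]],
    [[0,1.95,-0.6],[0,0,0]],
    [[0,1.95,-0.7],[0,0,0]],
    [[0,1.95,-0.8],[0,0,0]],
    [[0,1.95,-0.9],[0,0,0]],
    [[0,1.95,-1.0],[0,0,0]]
  ]
}}

```text
clock: 7.67
eef_pos: [469.8, 20.3, 110.6]
eef_rot: [[-0.126, 0.0, -0.992], [0.992, 0.0, -0.126], [0.0, -1.0, -0.0]]
ft_force: [-0.0, 0.2, -0.4]
opening: -0.001
```

{"op": "arm_command", "data": {
  "motion": [
    [[0,0,-0.1],[0,0,0]],
    [[0,0,-0.2],[0,0,0]],
    [[0,0,-0.3],[0,0,0]],
    [[0,0,-0.4],[0,0,0]],
    [[0,0,-0.5],[0,0,0]]
  ]
}}

```text
clock: 8.08
eef_pos: [484.6, 22.2, 110.6]
eef_rot: [[-0.126, -0.0, -0.992], [0.992, 0.0, -0.126], [0.0, -1.0, 0.0]]
ft_force: [-0.2, -0.8, 0.4]
opening: 0.0
```

```bash
python3 -c "
from h import *
st()"
```

```text
t 8.08 case [-96.94   0.29 110.57] F [-0.26 -0.8   0.4 ] open 0.0 rotv [ 0.01 -0.   -0.01]
```

{"op": "arm_command", "data": {
  "motion": [
    [[0,0,-0.1],[0,0,0]],
    [[0,0,-0.2],[0,0,0]],
    [[0,0,-0.3],[0,0,0]],
    [[0,0,-0.4],[0,0,0]],
    [[0,0,-0.5],[0,0,0]],
    [[0,0,-0.6],[0,0,0]],
    [[0,0,-0.7],[0,0,0]],
    [[0,0,-0.8],[0,0,0]],
    [[0,0,-0.8],[0,0,0]]
  ]
}}

```text
clock: 8.83
eef_pos: [508.9, 25.2, 110.7]
eef_rot: [[-0.126, 0.001, -0.992], [0.992, 0.0, -0.126], [-0.0, -1.0, -0.001]]
ft_force: [0.4, 0.3, 1.0]
opening: 0.003
```

```bash
python3 -c "
from h import *
st(); im=snap('scene','s3')
b=im[110:290,220:410,::-1]
cv2.imwrite('pics/s3c.png',cv2.resize(b,(500,474),interpolation=2))"
```

```text
t 8.83 case [-72.49   0.21 110.67] F [0.48 0.21 0.95] open 0.0 rotv [-0.04 -0.    0.  ]
```

View pics/s3c.png

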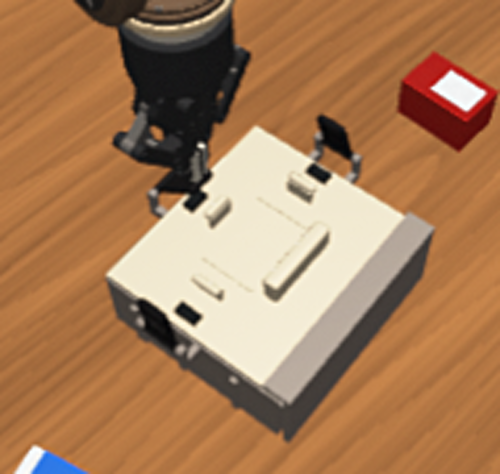

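{"op": "arm_command", "data": {
  "motion": [
    [[0,0.08,0],[0,0,0]],
    [[0,0.16,0],[0,0,0]],
    [[0,0.24,0],[0,0,0]],
    [[0,0.32,0],[0,0,0]],
    [[0,0.4,0],[0,0,0]],
    [[0,0.46,0],[0,0,0]],
    [[0,0.52,0],[0,0,0]],
    [[0,0.56,0],[0,0,0]]
  ]
}}

```text
clock: 9.55
eef_pos: [508.2, 25.1, 93.6]
eef_rot: [[-0.126, -0.0, -0.992], [0.992, 0.0, -0.126], [0.0, -1.0, 0.0]]
ft_force: [-0.6, -0.8, 0.3]
opening: 0.003
```

{"op": "arm_command", "data": {
  "motion": [
    [[0,0.03,0],[0,0,0]],
    [[0,0.06,0],[0,0,0]],
    [[0,0.08,0],[0,0,0]],
    [[0,0.08,0],[0,0,0]]
  ]
}}

```text
clock: 9.88
eef_pos: [508.2, 25.1, 91.3]
eef_rot: [[-0.126, -0.0, -0.992], [0.992, 0.0, -0.126], [0.0, -1.0, 0.0]]
ft_force: [0.6, -0.5, -1.1]
opening: -0.001
```

{"op": "arm_command", "data": {
  "motion": [
    [[0,0.02,0],[0,0,0]],
    [[0,0.04,0],[0,0,0]],
    [[0,0.06,0],[0,0,0]],
    [[0,0.06,0],[0,0,0]]
  ]
}}

```text
clock: 10.22
eef_pos: [508.4, 25.1, 89.7]
eef_rot: [[-0.126, 0.001, -0.992], [0.992, 0.0, -0.126], [0.0, -1.0, -0.001]]
ft_force: [0.1, 0.4, 0.8]
opening: 0.003
```

{"op": "arm_command", "data": {
  "motion": [
    [[0,0.02,0],[0,0,0]],
    [[0,0.04,0],[0,0,0]],
    [[0,0.06,0],[0,0,0]],
    [[0,0.06,0],[0,0,0]]
  ]
}}

```text
clock: 10.55
eef_pos: [508.7, 25.2, 88.2]
eef_rot: [[-0.126, 0.002, -0.992], [0.992, 0.0, -0.126], [-0.0, -1.0, -0.002]]
ft_force: [0.7, 0.6, 5.7]
opening: -0.0
```

{"op": "arm_command", "data": {
  "motion": [
    [[0,0.02,0],[0,0,0]],
    [[0,0.04,0],[0,0,0]],
    [[0,0.04,0],[0,0,0]]
  ]
}}

```text
clock: 10.8
eef_pos: [509.0, 25.2, 87.0]
eef_rot: [[-0.126, 0.002, -0.992], [0.992, 0.0, -0.126], [-0.0, -1.0, -0.002]]
ft_force: [2.4, 1.9, 5.0]
opening: -0.003
```

{"op": "arm_command", "data": {
  "motion": [
    [[0,0.02,0],[0,0,0]],
    [[0,0.04,0],[0,0,0]],
    [[0,0.04,0],[0,0,0]]
  ]
}}

```text
clock: 11.05
eef_pos: [508.8, 25.1, 85.7]
eef_rot: [[-0.126, 0.002, -0.992], [0.992, 0.0, -0.126], [-0.0, -1.0, -0.002]]
ft_force: [1.1, 0.5, 2.7]
opening: -0.001
```

{"op": "arm_command", "data": {
  "motion": [
    [[0,0.02,0],[0,0,0]],
    [[0,0.04,0],[0,0,0]],
    [[0,0.04,0],[0,0,0]]
  ]
}}

```text
clock: 11.3
eef_pos: [508.1, 25.1, 84.0]
eef_rot: [[-0.126, -0.0, -0.992], [0.992, 0.0, -0.126], [0.0, -1.0, 0.0]]
ft_force: [1.3, 0.5, -0.0]
opening: -0.001
```

{"op": "arm_command", "data": {
  "motion": [
    [[0,0.02,0],[0,0,0]],
    [[0,0.04,0],[0,0,0]],
    [[0,0.04,0],[0,0,0]]
  ]
}}

```text
clock: 11.55
eef_pos: [507.7, 25.2, 82.6]
eef_rot: [[-0.126, -0.001, -0.992], [0.992, 0.0, -0.126], [0.0, -1.0, 0.001]]
ft_force: [-0.1, 0.5, 1.3]
opening: 0.002
```

{"op": "arm_command", "data": {
  "motion": [
    [[0,0.02,0],[0,0,0]],
    [[0,0.04,0],[0,0,0]],
    [[0,0.04,0],[0,0,0]]
  ]
}}

```text
clock: 11.8
eef_pos: [508.0, 25.2, 81.6]
eef_rot: [[-0.126, -0.001, -0.992], [0.992, 0.0, -0.126], [0.0, -1.0, 0.001]]
ft_force: [0.8, 0.5, 0.0]
opening: 0.001
```

{"op": "arm_command", "data": {
  "motion": [
    [[0,0.02,0],[0,0,0]],
    [[0,0.03,0],[0,0,0]],
    [[0,0.03,0],[0,0,0]]
  ]
}}

```text
clock: 12.05
eef_pos: [508.2, 25.1, 81.1]
eef_rot: [[-0.126, 0.0, -0.992], [0.992, 0.0, -0.126], [0.0, -1.0, -0.0]]
ft_force: [-0.5, -0.0, 4.9]
opening: -0.002
```

{"op": "arm_command", "data": {
  "motion": [
    [[0,0.01,0],[0,0,0]],
    [[0,0.02,0],[0,0,0]],
    [[0,0.02,0],[0,0,0]]
  ]
}}

```text
clock: 12.3
eef_pos: [508.2, 25.2, 80.7]
eef_rot: [[-0.126, 0.0, -0.992], [0.992, 0.0, -0.126], [0.0, -1.0, -0.0]]
ft_force: [-2.5, 0.4, 8.6]
opening: -0.003
```

```bash
python3 -c "
from h import *
to([-72.5,0,160]); to([-10,150,160])"
```

```text
t 12.3 case [-73.17   0.3   80.67] F [-2.47  0.71  8.59] open -0.0 rotv [-0.01 -0.01 -0.  ]
shift [-0.01  -2.644 -0.023] rot [0.002 0.001 0.   ]
t 12.3 case [-73.17   0.3   80.67] F [-2.47  0.71  8.59] open -0.0 rotv [-0.01 -0.01 -0.  ]
shift [ 4.99  -2.644 -2.107] rot [0.002 0.001 0.   ]
```

{"op": "arm_command", "data": {
  "motion": [
    [[0,-0.9,0],[0,0,0]],
    [[0,-1.8,0],[0,0,0]],
    [[0,-2.7,0],[0,0,0]],
    [[1,-2.7,-0.7],[0,0,0]],
    [[2,-2.7,-1.4],[0,0,0]],
    [[3,-2.7,-2.1],[0,0,0]],
    [[4,-2.7,-2.1],[0,0,0]],
    [[5,-2.7,-2.1],[0,0,0]],
    [[5.16,-2.7,-2.1],[0,0,0]],
    [[5.16,-2.7,-2.1],[0,0,0]],
    [[5.16,-1.8,-2.1],[0,0,0]],
    [[5.16,-1,-2.1],[0,0,0]],
    [[5.16,-1,-2.1],[0,0,0]],
    [[5.16,-1,-2.1],[0,0,0]]
  ]
}}

```text
clock: 13.47
eef_pos: [551.0, 185.5, 109.9]
eef_rot: [[-0.125, -0.002, -0.992], [0.992, -0.001, -0.125], [-0.0, -1.0, 0.002]]
ft_force: [-0.2, 0.0, 0.5]
opening: -0.001
```

```bash
python3 -c "
from h import *
to([-10,83,110.5]); im=snap('scene','s4'); t=snap('top','t4')
b=im[100:300,200:420,::-1]; t=t[140:270,210:400,::-1]
cv2.imwrite('pics/s4c.png',np.hstack([cv2.resize(b,(418,380),interpolation=2),cv2.resize(t,(380,380*130//190),interpolation=2) if 0 else cv2.copyMakeBorder(cv2.resize(t,(380,260),interpolation=2),0,120,0,0,0)]))"
```

```text
t 13.47 case [-10.47 153.94 109.88] F [-0.2   0.07  0.45] open -0.0 rotv [0.13 0.06 0.01]
shift [-2.365 -0.02  -0.018] rot [-0.021 -0.009 -0.002]
```

View pics/s4c.png

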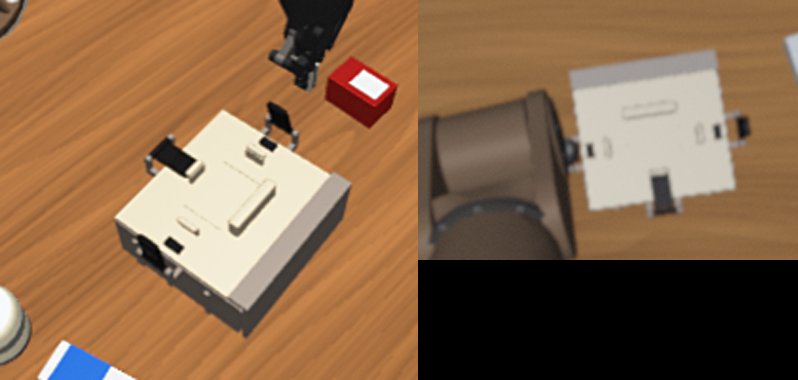

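{"op": "arm_command", "data": {
  "motion": [
    [[-0.2,0,0],[0,0,0]],
    [[-0.4,0,0],[0,0,0]],
    [[-0.6,0,0],[0,0,0]],
    [[-0.75,0,0],[0,0,0]],
    [[-0.9,0,0],[0,0,0]],
    [[-1.0,0,0],[0,0,0]],
    [[-1.1,0,0],[0,0,0]],
    [[-1.2,0,0],[0,0,0]],
    [[-1.3,0,0],[0,0,0]],
    [[-1.4,0,0],[0,0,0]],
    [[-1.5,0,0],[0,0,0]]
  ]
}}

```text
clock: 14.48
eef_pos: [556.8, 141.8, 110.3]
eef_rot: [[-0.126, -0.0, -0.992], [0.992, 0.0, -0.126], [0.0, -1.0, 0.0]]
ft_force: [-0.2, 0.7, -0.3]
opening: -0.004
```

{"op": "arm_command", "data": {
  "motion": [
    [[-0.1,0,0],[0,0,0]],
    [[-0.2,0,0],[0,0,0]],
    [[-0.3,0,0],[0,0,0]],
    [[-0.4,0,0],[0,0,0]],
    [[-0.5,0,0],[0,0,0]],
    [[-0.6,0,0],[0,0,0]],
    [[-0.7,0,0],[0,0,0]],
    [[-0.8,0,0],[0,0,0]],
    [[-0.85,0,0],[0,0,0]],
    [[-0.85,0,0],[0,0,0]]
  ]
}}

```text
clock: 15.32
eef_pos: [560.1, 116.4, 110.4]
eef_rot: [[-0.126, 0.0, -0.992], [0.992, 0.0, -0.126], [0.0, -1.0, -0.0]]
ft_force: [0.0, -0.2, 0.3]
opening: 0.003
```

```bash
python3 -c "
from h import *
st()"
```

```text
t 15.32 case [-10.13  84.22 110.37] F [ 0.02 -0.23  0.28] open 0.0 rotv [-0.    0.02 -0.  ]
```

{"op": "arm_command", "data": {
  "motion": [
    [[0,0.08,0],[0,0,0]],
    [[0,0.16,0],[0,0,0]],
    [[0,0.24,0],[0,0,0]],
    [[0,0.32,0],[0,0,0]],
    [[0,0.4,0],[0,0,0]],
    [[0,0.46,0],[0,0,0]],
    [[0,0.52,0],[0,0,0]],
    [[0,0.56,0],[0,0,0]]
  ]
}}

```text
clock: 15.98
eef_pos: [560.0, 116.7, 93.3]
eef_rot: [[-0.126, -0.0, -0.992], [0.992, 0.0, -0.126], [0.0, -1.0, 0.0]]
ft_force: [0.8, 1.3, 0.3]
opening: 0.002
```

{"op": "arm_command", "data": {
  "motion": [
    [[0,0.03,0],[0,0,0]],
    [[0,0.06,0],[0,0,0]],
    [[0,0.09,0],[0,0,0]],
    [[0,0.09,0],[0,0,0]]
  ]
}}

```text
clock: 16.32
eef_pos: [560.0, 116.7, 90.7]
eef_rot: [[-0.126, -0.0, -0.992], [0.992, 0.0, -0.126], [0.0, -1.0, 0.0]]
ft_force: [0.3, -0.3, -0.4]
opening: 0.002
```

{"op": "arm_command", "data": {
  "motion": [
    [[0,0.02,0],[0,0,0]],
    [[0,0.04,0],[0,0,0]],
    [[0,0.06,0],[0,0,0]],
    [[0,0.06,0],[0,0,0]]
  ]
}}

```text
clock: 16.65
eef_pos: [560.2, 116.6, 89.3]
eef_rot: [[-0.126, 0.0, -0.992], [0.992, -0.0, -0.126], [-0.0, -1.0, -0.0]]
ft_force: [-0.4, -1.2, 4.0]
opening: 0.001
```

{"op": "arm_command", "data": {
  "motion": [
    [[0,0.02,0],[0,0,0]],
    [[0,0.04,0],[0,0,0]],
    [[0,0.04,0],[0,0,0]]
  ]
}}

```text
clock: 16.9
eef_pos: [560.3, 116.5, 88.4]
eef_rot: [[-0.126, 0.001, -0.992], [0.992, -0.0, -0.126], [-0.0, -1.0, -0.001]]
ft_force: [-1.8, -3.4, 7.9]
opening: 0.003
```

{"op": "arm_command", "data": {
  "motion": [
    [[0,0.02,0],[0,0,0]],
    [[0,0.04,0],[0,0,0]],
    [[0,0.04,0],[0,0,0]]
  ]
}}

```text
clock: 17.15
eef_pos: [560.3, 116.2, 87.4]
eef_rot: [[-0.126, 0.001, -0.992], [0.992, -0.0, -0.126], [-0.001, -1.0, -0.001]]
ft_force: [-1.2, -4.8, 9.6]
opening: 0.0
```

{"op": "arm_command", "data": {
  "motion": [
    [[0,0.01,0],[0,0,0]],
    [[0,0.02,0],[0,0,0]],
    [[0,0.02,0],[0,0,0]]
  ]
}}

```text
clock: 17.4
eef_pos: [560.3, 116.4, 86.5]
eef_rot: [[-0.126, 0.001, -0.992], [0.992, -0.0, -0.126], [-0.0, -1.0, -0.001]]
ft_force: [-1.2, -3.3, 6.7]
opening: -0.004
```

```bash
python3 -c "
from h import *
st(); im=snap('scene','s5')
b=im[110:240,270:400,::-1]
cv2.imwrite('pics/s5c.png',cv2.resize(b,(600,600),interpolation=2))"
```

```text
t 17.4 case [-9.9  84.25 86.55] F [-1.59 -3.16  6.66] open -0.0 rotv [-0.06 -0.01  0.02]
```

View pics/s5c.png

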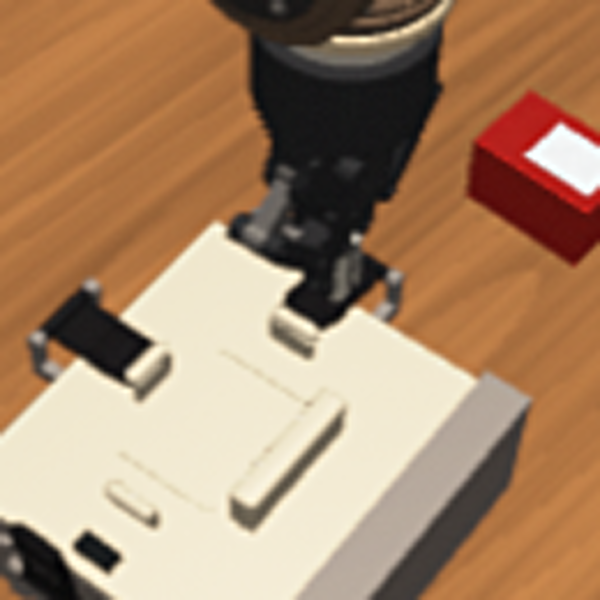

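{"op": "arm_command", "data": {
  "motion": [
    [[0,0.02,0],[0,0,0]],
    [[0,0.04,0],[0,0,0]],
    [[0,0.04,0],[0,0,0]]
  ]
}}

```text
clock: 17.7
eef_pos: [560.4, 116.5, 85.2]
eef_rot: [[-0.126, 0.001, -0.992], [0.992, -0.0, -0.126], [-0.0, -1.0, -0.001]]
ft_force: [-0.0, -1.1, 4.3]
opening: 0.001
```

{"op": "arm_command", "data": {
  "motion": [
    [[0,0.02,0],[0,0,0]],
    [[0,0.04,0],[0,0,0]],
    [[0,0.04,0],[0,0,0]]
  ]
}}

```text
clock: 17.95
eef_pos: [560.0, 116.8, 83.4]
eef_rot: [[-0.126, -0.0, -0.992], [0.992, 0.0, -0.126], [0.0, -1.0, -0.0]]
ft_force: [0.2, -0.1, 1.2]
opening: -0.002
```

{"op": "arm_command", "data": {
  "motion": [
    [[0,0.02,0],[0,0,0]],
    [[0,0.04,0],[0,0,0]],
    [[0,0.04,0],[0,0,0]]
  ]
}}

```text
clock: 18.2
eef_pos: [559.8, 116.8, 82.1]
eef_rot: [[-0.126, -0.001, -0.992], [0.992, 0.0, -0.126], [0.0, -1.0, 0.001]]
ft_force: [0.8, 0.3, 0.9]
opening: 0.0
```

{"op": "arm_command", "data": {
  "motion": [
    [[0,0.02,0],[0,0,0]],
    [[0,0.04,0],[0,0,0]],
    [[0,0.04,0],[0,0,0]]
  ]
}}

```text
clock: 18.45
eef_pos: [559.9, 116.8, 81.2]
eef_rot: [[-0.126, -0.0, -0.992], [0.992, 0.0, -0.126], [0.0, -1.0, 0.0]]
ft_force: [-1.3, -0.6, 2.3]
opening: 0.0
```

{"op": "arm_command", "data": {
  "motion": [
    [[0,0.01,0],[0,0,0]],
    [[0,0.02,0],[0,0,0]],
    [[0,0.02,0],[0,0,0]]
  ]
}}

```text
clock: 18.7
eef_pos: [559.9, 116.8, 80.9]
eef_rot: [[-0.126, -0.0, -0.992], [0.992, 0.0, -0.126], [0.0, -1.0, 0.0]]
ft_force: [-3.5, -0.4, 6.7]
opening: 0.001
```

{"op": "arm_command", "data": {
  "motion": [
    [[0,-0.9,0],[0,0,0]],
    [[0,-1.8,0],[0,0,0]],
    [[0,-2.7,0],[0,0,0]],
    [[-1,-2.7,0],[0,0,0]],
    [[-2,-2.7,0],[0,0,0]],
    [[-3,-2.7,0],[0,0,0]],
    [[-4,-2.7,0],[0,0,0]],
    [[-5,-2.7,0],[0,0,0]],
    [[-6,-2.7,0],[0,0,0]],
    [[-7,-2.7,0],[0,0,0]],
    [[-7.97,-2.7,0],[0,0,0]],
    [[-7.97,-2.7,0],[0,0,0]],
    [[-7.97,-2.7,0],[0,0,0]],
    [[-7.97,-1.8,0],[0,0,0]],
    [[-7.97,-1,0],[0,0,0]],
    [[-7.97,-1,0],[0,0,0]],
    [[-7.97,-1,0],[0,0,0]]
  ]
}}

```text
clock: 20.12
eef_pos: [589.8, -119.3, 110.1]
eef_rot: [[-0.127, -0.002, -0.992], [0.992, 0.001, -0.127], [0.001, -1.0, 0.002]]
ft_force: [0.7, -0.9, 0.4]
opening: 0.002
```

```bash
python3 -c "
from h import *
to([-10,-84,110.5])"
```

```text
t 20.12 case [ -10.42 -153.35  110.12] F [ 0.53 -1.02  0.42] open 0.0 rotv [ 0.12 -0.06 -0.07]
shift [ 2.312 -0.01  -0.016] rot [-0.02   0.01   0.011]
```

{"op": "arm_command", "data": {
  "motion": [
    [[0.2,0,0],[0,0,0]],
    [[0.4,0,0],[0,0,0]],
    [[0.55,0,0],[0,0,0]],
    [[0.7,0,0],[0,0,0]],
    [[0.8,0,0],[0,0,0]],
    [[0.9,0,0],[0,0,0]],
    [[1.0,0,0],[0,0,0]],
    [[1.1,0,0],[0,0,0]],
    [[1.2,0,0],[0,0,0]],
    [[1.3,0,0],[0,0,0]],
    [[1.4,0,0],[0,0,0]],
    [[1.5,0,0],[0,0,0]]
  ]
}}

```text
clock: 21.12
eef_pos: [584.5, -75.6, 110.6]
eef_rot: [[-0.126, -0.0, -0.992], [0.992, 0.0, -0.126], [0.0, -1.0, 0.0]]
ft_force: [0.2, -0.5, -0.2]
opening: -0.001
```

{"op": "arm_command", "data": {
  "motion": [
    [[0.1,0,0],[0,0,0]],
    [[0.2,0,0],[0,0,0]],
    [[0.3,0,0],[0,0,0]],
    [[0.4,0,0],[0,0,0]],
    [[0.5,0,0],[0,0,0]],
    [[0.6,0,0],[0,0,0]],
    [[0.7,0,0],[0,0,0]],
    [[0.8,0,0],[0,0,0]],
    [[0.85,0,0],[0,0,0]],
    [[0.85,0,0],[0,0,0]]
  ]
}}

```text
clock: 21.95
eef_pos: [581.3, -50.1, 110.6]
eef_rot: [[-0.127, -0.0, -0.992], [0.992, 0.0, -0.127], [0.0, -1.0, -0.0]]
ft_force: [0.6, 0.0, 0.6]
opening: -0.003
```

```bash
python3 -c "
from h import *
st()"
```

```text
t 21.95 case [-10.15 -83.63 110.65] F [ 0.62 -0.07  0.63] open -0.0 rotv [-0.   -0.02 -0.01]
```

{"op": "arm_command", "data": {
  "motion": [
    [[0,0.08,0],[0,0,0]],
    [[0,0.16,0],[0,0,0]],
    [[0,0.24,0],[0,0,0]],
    [[0,0.32,0],[0,0,0]],
    [[0,0.4,0],[0,0,0]],
    [[0,0.46,0],[0,0,0]],
    [[0,0.52,0],[0,0,0]],
    [[0,0.56,0],[0,0,0]]
  ]
}}

```text
clock: 22.62
eef_pos: [581.3, -50.5, 93.5]
eef_rot: [[-0.126, -0.0, -0.992], [0.992, 0.0, -0.126], [0.0, -1.0, 0.0]]
ft_force: [-0.1, 0.2, -0.1]
opening: 0.0
```

{"op": "arm_command", "data": {
  "motion": [
    [[0,0.03,0],[0,0,0]],
    [[0,0.06,0],[0,0,0]],
    [[0,0.09,0],[0,0,0]],
    [[0,0.09,0],[0,0,0]]
  ]
}}

```text
clock: 22.95
eef_pos: [581.3, -50.5, 91.0]
eef_rot: [[-0.126, -0.0, -0.992], [0.992, 0.0, -0.126], [0.0, -1.0, 0.0]]
ft_force: [-0.1, -0.8, -0.3]
opening: 0.002
```

{"op": "arm_command", "data": {
  "motion": [
    [[0,0.02,0],[0,0,0]],
    [[0,0.04,0],[0,0,0]],
    [[0,0.06,0],[0,0,0]],
    [[0,0.06,0],[0,0,0]]
  ]
}}

```text
clock: 23.28
eef_pos: [581.4, -50.4, 89.8]
eef_rot: [[-0.126, 0.0, -0.992], [0.992, 0.0, -0.126], [0.0, -1.0, -0.0]]
ft_force: [-0.9, 1.7, 6.4]
opening: -0.001
```

{"op": "arm_command", "data": {
  "motion": [
    [[0,0.02,0],[0,0,0]],
    [[0,0.04,0],[0,0,0]],
    [[0,0.04,0],[0,0,0]]
  ]
}}

```text
clock: 23.53
eef_pos: [581.4, -50.2, 88.9]
eef_rot: [[-0.126, 0.001, -0.992], [0.992, 0.0, -0.126], [0.0, -1.0, -0.001]]
ft_force: [-2.7, 4.3, 8.7]
opening: -0.001
```

{"op": "arm_command", "data": {
  "motion": [
    [[0,0.02,0],[0,0,0]],
    [[0,0.04,0],[0,0,0]],
    [[0,0.04,0],[0,0,0]]
  ]
}}

```text
clock: 23.78
eef_pos: [581.5, -50.1, 87.6]
eef_rot: [[-0.126, 0.001, -0.992], [0.992, 0.0, -0.126], [0.0, -1.0, -0.001]]
ft_force: [-1.0, 4.5, 7.5]
opening: -0.002
```

{"op": "arm_command", "data": {
  "motion": [
    [[0,0.01,0],[0,0,0]],
    [[0,0.02,0],[0,0,0]],
    [[0,0.02,0],[0,0,0]]
  ]
}}

```text
clock: 24.03
eef_pos: [581.5, -50.3, 86.8]
eef_rot: [[-0.126, 0.001, -0.992], [0.992, 0.0, -0.126], [0.0, -1.0, -0.001]]
ft_force: [-0.8, 1.7, 4.4]
opening: 0.006
```

{"op": "arm_command", "data": {
  "motion": [
    [[0,0.02,0],[0,0,0]],
    [[0,0.04,0],[0,0,0]],
    [[0,0.06,0],[0,0,0]],
    [[0,0.06,0],[0,0,0]]
  ]
}}

```text
clock: 24.37
eef_pos: [581.5, -50.4, 84.7]
eef_rot: [[-0.126, 0.001, -0.992], [0.992, 0.0, -0.126], [0.0, -1.0, -0.001]]
ft_force: [0.0, 1.5, 2.8]
opening: 0.005
```

{"op": "arm_command", "data": {
  "motion": [
    [[0,0.02,0],[0,0,0]],
    [[0,0.04,0],[0,0,0]],
    [[0,0.06,0],[0,0,0]],
    [[0,0.06,0],[0,0,0]]
  ]
}}

```text
clock: 24.7
eef_pos: [581.2, -50.6, 82.4]
eef_rot: [[-0.126, -0.001, -0.992], [0.992, 0.0, -0.126], [0.0, -1.0, 0.001]]
ft_force: [-0.2, -0.8, 0.9]
opening: 0.001
```

{"op": "arm_command", "data": {
  "motion": [
    [[0,0.02,0],[0,0,0]],
    [[0,0.04,0],[0,0,0]],
    [[0,0.04,0],[0,0,0]]
  ]
}}

```text
clock: 24.95
eef_pos: [581.2, -50.6, 81.4]
eef_rot: [[-0.126, -0.0, -0.992], [0.992, 0.0, -0.126], [0.0, -1.0, 0.0]]
ft_force: [-1.4, -0.7, 1.4]
opening: -0.002
```

{"op": "arm_command", "data": {
  "motion": [
    [[0,0.02,0],[0,0,0]],
    [[0,0.04,0],[0,0,0]],
    [[0,0.04,0],[0,0,0]]
  ]
}}

```text
clock: 25.2
eef_pos: [581.3, -50.5, 80.7]
eef_rot: [[-0.126, 0.0, -0.992], [0.992, -0.0, -0.126], [-0.0, -1.0, -0.0]]
ft_force: [-2.0, 0.4, 8.0]
opening: -0.002
```

Snapped. Now retreat upwards and towards the robot for a final check.

{"op": "arm_command", "data": {
  "motion": [
    [[0,-0.9,0],[0,0,0]],
    [[0,-1.8,0],[0,0,0]],
    [[0,-2.7,0],[0,0,0]],
    [[0,-3.6,0],[0,0,0]],
    [[0,-4,0.8],[0,0,0]],
    [[0,-4,1.8],[0,0,0]],
    [[0,-4,2.8],[0,0,0]],
    [[0,-4,3.8],[0,0,0]],
    [[0,-4,4],[0,0,0]],
    [[0,-4,4],[0,0,0]]
  ]
}}

```text
clock: 26.03
eef_pos: [461.1, -65.8, 200.7]
eef_rot: [[-0.125, 0.0, -0.992], [0.992, -0.0, -0.125], [-0.0, -1.0, -0.0]]
ft_force: [-0.4, -1.2, 0.4]
opening: -0.005
```

```bash
python3 -c "
from h import *
st(); im=snap('scene','s6'); t=snap('top','t6')
b=im[130:290,240:400,::-1]; c=t[150:260,270:390,::-1]
cv2.imwrite('pics/s6c.png',np.hstack([cv2.resize(b,(400,400),interpolation=2),cv2.resize(c,(400,400),interpolation=2)]))
im=cv2.imread('pics/t0.png');i2=cv2.imread('pics/t6.png')
for f in('t','s'):
    a,b=[cv2.cvtColor(cv2.imread(f'pics/{f}{i}.png'),cv2.COLOR_BGR2HSV) for i in(0,6)]
    for n,lo,hi in(('red',(0,180,90),(8,255,255)),('blue',(105,170,120),(125,255,255))):
        r=[]
        for m in(a,b):
            k=cv2.inRange(m,lo,hi); roi=np.zeros_like(k)
            if f=='t': roi[140:260,210:450]=1
            else: roi[120:345,200:420]=1
            M=cv2.moments(k*roi,True); r+= [round(M['m10']/M['m00'],2),round(M['m01']/M['m00'],2)]
        print(f,n,r)
d=[cv2.imread(f'pics/s{i}.png').astype(int)[240:300,160:225] for i in(0,6)]; print('filter diff',np.abs(d[0]-d[1]).mean())
"
```

```text
t 26.03 case [-131.34  -84.03  200.74] F [-0.5  -1.15  0.39] open -0.01 rotv [-0.02  0.05  0.  ]
t red [232.46, 220.03, 232.43, 220.03]
t blue [414.76, 196.7, 414.63, 196.79]
s red [387.7, 148.35, 387.65, 148.47]
s blue [240.68, 297.05, 240.67, 297.03]
filter diff 0.5835897435897436
```

View pics/s6c.png

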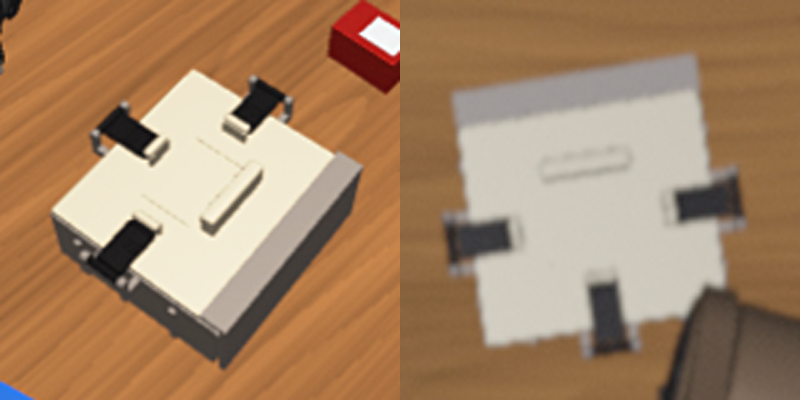

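```bash
python3 -c "
from bench import manip
print(manip.sign_off())"
```

```text
the job is handed in; nothing more can be done
None
```

The lid is pushed home under the hood and all three clips are folded down and snapped. I handed the job in at about 26 s, with the arm retracted and touching nothing.

- **Lid:** I pushed it by its grip rib with the fingers shut. It slid at about 2–3 N. I stopped when the force climbed to about 6 N with almost no further travel, which I took as the buffer. The near clip then locked, and it cannot do that unless the lid is home.
- **Clips:** I did the near clip, then the left, then the right. The highest vertical press readings while snapping were about 6, 10 and 9 N. In each case the force then fell to about zero and rose again to 7–9 N on the rubber pad, with the clip's top about 81 mm above the counter.
- **Last pictures:** The final views show all three clips lying flat under their teeth. The carton and the long box have not moved (shifts of about 0.1 px), and the image around the filter is unchanged.

**Checks that disagreed or were not made:**
- The two cameras disagreed by several millimetres on how far short the lid started. I went by the contact force instead.
- I did not measure the lid's final position in the pictures; the buffer contact and the near clip locking are the only evidence that it is home.
- The left and right clips read slightly above the stated 5–8 N, but well under the 25 N limit.

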